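Tip the walnuts into the trug and lift it level

TASK

Pick up the scoop tray and tip all five walnuts out of it into the wooden trug (either compartment), then set the empty tray back down flat on the sill and let go of it. Then take the trug by its handle board, lift it until its underside is at least 10 cm above the sill, and finish while still holding it there, level and still, with all the walnuts in it. Leave the jar, the salt shaker and the tin where they stand.

Things in the scene. Friction and masses are not known exactly. Their poses are not given: they have to be found in the camera images.
- tray: Loose dark steel scoop tray, 163 mm (its x, from -80 to +83) by 124 mm (y), about 300 g, holding the walnuts at the start. Origin on its underside, z up. Floor 4 mm thick, level to x = +24 mm, then ramping up 15 degrees to the open pouring lip at its +x end. Side walls 4 mm thick, tops at 38 mm. A wooden grip board stands at its -x end. Tilted 45 degrees lip down it empties within about 1 s.
- tray_grip (a point): Where to pinch the tray: on the upright dark wooden grip board at its rear, at tray x = -75 mm, y = 0, 69 mm above its underside. The board is 10 mm thick (tray x), 70 mm wide (y), top 20 mm above this point; fingers come from above and close along the tray's x. Down to 40 mm above the underside nothing is beside it. Axes as the tray's.
- tray_lip (a point): Middle of the tray's open pouring lip, upper edge: tray x = +83 mm, y = 0, 20 mm above its underside. The opening is 116 mm wide. Axes as the tray's.
- trug: Loose light wooden carrying trug: open box, outside 220 mm (its x) by 180 mm (y), about 500 g. Origin at the centre of its underside, z up. Floor and walls 6 mm thick, wall tops at 80 mm. A 14 mm board at x = 0, running along y, 95 mm high, divides it into two compartments of 97 mm (x) by 168 mm (y); its middle rises as the handle. It balances under the handle.
- trug_grip (a point): Where to pinch the trug: on its handle board, at trug x = 0, y = 0, 144 mm above its underside. The handle is 14 mm thick (trug x), 80 mm wide (y), top 21 mm above this point, free on both sides down to 95 mm above the underside; fingers come from above and close along the trug's x. Axes as the trug's.
- walnut1: Walnut, lumpy ball about 32 mm across, 14 g; origin at its centre. One of five, all alike, lying in the tray at the start; it rolls on slopes over about 7 degrees.
- walnut2: Walnut, lumpy ball about 32 mm across, 14 g; origin at its centre. As walnut1.
- walnut3: Walnut, lumpy ball about 32 mm across, 14 g; origin at its centre. As walnut1.
- walnut4: Walnut, lumpy ball about 32 mm across, 14 g; origin at its centre. As walnut1.
- walnut5: Walnut, lumpy ball about 32 mm across, 14 g; origin at its centre. As walnut1.
- jar: Glass storage jar with a wire-latched lid, 84 mm across, 118 mm high, free on the sill: a thing to leave alone. Origin at the centre of its underside, z up. The latch is on its -x side.
- shaker: White plastic salt shaker with a grey top, 46 mm across, 89 mm high, free on the sill: a thing to leave alone. Origin at the centre of its underside, z up. 
- tin: Aluminium lidded tin with a small hinged flap on top, 79 x 119 x 92 mm (x, y, z), free on the sill: a thing to leave alone. Origin at the centre of its underside, z up. 
There are look-alikes about, which are no part of the job. Leave any yellow look-alike of the tray alone.

How it is judged:
By the outcome, as a careful person would: the job done as asked, in the order asked, and still so for the second after the job is handed in, while the arm keeps its last pose, push and grip.
It also fails if it takes over 64 s, if anything falls off the work surface, if the arm or the gripper's body presses on something with over 40 N, if the wrist force passes 120 N, or if a joint passes its speed limit or range.

ROBOT

A 7-joint arm with a two-finger parallel gripper is mounted at the origin on the work surface. World frame = base frame: x ahead of the robot, y to its left, z up, the work surface at z = 0. Lengths are in mm, angles in rad, forces in N, time in s.
With the tool pointing down it reaches from about 400 to 900 mm from the base axis. Payload 5.6 kg.
Tool frame: the origin (TCP) lies midway between the tips of the shut fingers; the grasp point (between the pads) lies 19 mm behind it; y points along the fingers, x is the direction in which the jaws open and shut, and the axes are right-handed (so a half turn about y gives the same grasp; the last joint's range is limited). The gripper opens to 92 mm and grips with 3 to 60 N. Pads are 20 mm wide; open, the fingers measure 128 mm over their backs; the gripper's body (75 mm by 189 mm) begins 69 mm behind the grasp point.
Start: joints at [-1.292, 0.468, -0.012, 1.603, 0.006, 1.071, -0.056], TCP at [205.62, 616.628, 214.592] pointing down, gripper open.
Joint ranges: [-2.53, 2.53], [-0.31, 2.02], [-1.57, 1.55], [0.28, 2.44], [-1.29, 4.43], [0.15, 1.84], [-2.92, 2.92]. Speed limits (rad/s): [2.57, 2.57, 3.14, 3.14, 3.14, 3.14, 3.14].

INTERFACE

Orientations are given as a rotation vector (axis times angle).
In Python, from bench import get_state, imaging, manip gives the robot as it stands.
- The arm moves only by the shell command python3 -m handwheel 'ROWS' [FORCE]. ROWS is text: rows parted by semicolons, each of 7 numbers parted by spaces: the turn, a rotation vector about the tool's x, y, z in degrees, then the shift along the tool's x, y, z in mm, then the opening in per cent of the stroke, from 0 (shut) to 100 (fully open). A call has 1 to 20 rows; each row shifts and turns the commanded pose from where the row before left it, along the tool's axes as they then stand; what a row does not reach is not made up. A row lasts 1/8 s, in which the tool goes at most 62.5 mm and 10.7 degrees, less where a joint would pass 70% of its speed; a pose out of reach is approached as far as the arm can. A call is refused whole if a number of a shift passes 62.5 or a number of a turn 10.7, either way. A call with a gripper value outside its range is refused whole. The fingers move at their own pace and stop on an object; FORCE is the grip in N (left out, the last holds). Time passes only in rows, so rows that do not move let the fingers close. It gives the time, the measured TCP pose, the force and the opening at its end, in the units of the state.
- get_state(): the state, without advancing time (a new reading comes with each control period).
- imaging.capture(name): name is "scene" or "top" or "wrist"; returns the picture (400x640x3 uint8, red, green, blue); there is no depth.
- imaging.camera_model(name): a dict with "fx", "fy", "cx", "cy" (pixels), "extrinsics" (4x4, takes a point from camera to world coordinates). Camera axes: x right, y down, z forward; pixel columns grow to the right and rows downward; lengths in mm; the calibration is good to about 2 mm. A picture is of the moment at which its call begins: read the wrist's pose just before it. camera_model takes no time and is no camera call; for the wrist camera it gives the pose at the moment of the call.
- manip.close_job(): hands the job in, once; it reports no verdict.
The state is a dict: "clock": time; "joint_positions": joint angles; "joint_velocities": joint speeds; "tau": joint torques, N m; "tcp_pos": TCP position; "ee_rot": TCP orientation; "ft_force": force on the tool from outside, world axes, zero at the start; "moment": the same for the moment, N m; "gripper_width": opening from 0.0 (shut) to 1.0 (fully open).
Only numpy, scipy, OpenCV 4.12 (cv2) and the standard library are available. Lean on these libraries where they do the work, as an engineer would, in place of code of your own. Each camera call takes 0.05 s, during which the arm holds its last target. There are 200 camera calls.

## Working session

There is one attempt and no reset: what is moved stays moved. The work goes in short steps, Python scripts to look and compute and a shell command to move; the robot and the scene stay as the last step left them, time stands still between calls to the robot, and variables do not carry over. Pictures are saved under pics/ and viewed, about 8 in all and at most 12, crops included, and the job is handed in when it is done.

```bash
mkdir -p pics; ls; python3 - <<'E'
from bench import get_state, imaging
import cv2,numpy as np
s=get_state();print(s)
for n in("scene","top","wrist"):
    m=imaging.camera_model(n);print(n,m)
    cv2.imwrite(f"pics/{n}0.png",imaging.capture(n)[:,:,::-1])
E
```

```text
pics
{'clock': 0.0, 'joint_positions': array([-1.29202079,  0.46838642, -0.01160409,  1.60359103,  0.00603568,
        1.07136908, -0.05626182]), 'joint_velocities': array([ 0.00010277,  0.00038307,  0.00058505,  0.0014884 , -0.00097408,
        0.00014689,  0.00289786]), 'tau': array([ 3.65761671e-04, -5.20560873e+01, -1.23688759e-02, -2.43758798e+01,
       -5.67509502e-02,  1.69231463e-02,  1.46552243e-04]), 'tcp_pos': array([205.46135929, 616.08375141, 213.6478354 ]), 'ee_rot': array([-1.34557289, -0.96805027,  0.97020737]), 'ft_force': array([-0.18851076,  0.58445696, -0.06269592]), 'moment': array([ 0.04155792, -0.01086293, -0.01060589]), 'gripper_width': 1.004668206038597}
scene {'fx': 494.25238405325246, 'fy': 494.25238405325246, 'cx': 318.4766604865148, 'cy': 201.6641205703688, 'extrinsics': array([[-7.70490846e-01,  4.00508993e-01, -4.95919755e-01,
         1.28251004e+03],
       [ 6.37398072e-01,  4.74026387e-01, -6.07472371e-01,
         1.02750500e+03],
       [-8.21909775e-03, -7.84150197e-01, -6.20516652e-01,
         1.07953866e+03],
       [ 0.00000000e+00,  0.00000
[... 280 characters left out ...]
01, -1.33630170e-02,  1.67115506e-02,
         5.80581032e+01],
       [-1.48779361e-02, -1.27176379e-01, -9.91768529e-01,
         1.15344146e+03],
       [ 0.00000000e+00,  0.00000000e+00,  0.00000000e+00,
         1.00000000e+00]])}
wrist {'fx': 334.0123865861901, 'fy': 334.0123865861901, 'cx': 317.66554027526246, 'cy': 202.01636239309033, 'extrinsics': array([[ 3.16464765e-01,  9.13158827e-01,  2.56887151e-01,
         1.32852080e+02],
       [ 9.48602437e-01, -3.04107496e-01, -8.75902236e-02,
         6.39942540e+02],
       [-1.86247759e-03,  2.71402997e-01, -9.62463996e-01,
         3.84618559e+02],
       [ 0.00000000e+00,  0.00000000e+00,  0.00000000e+00,
         1.00000000e+00]])}
```

View pics/top0.png

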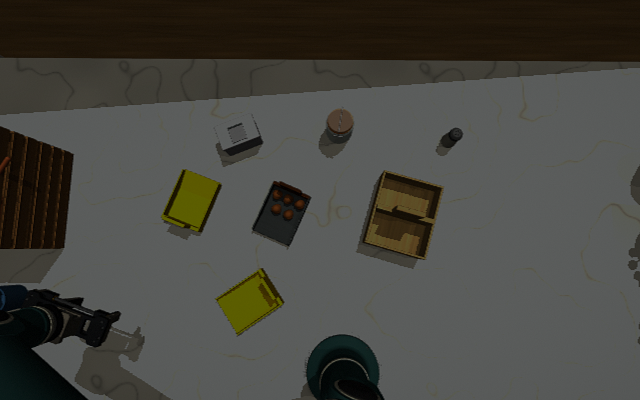

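View pics/scene0.png

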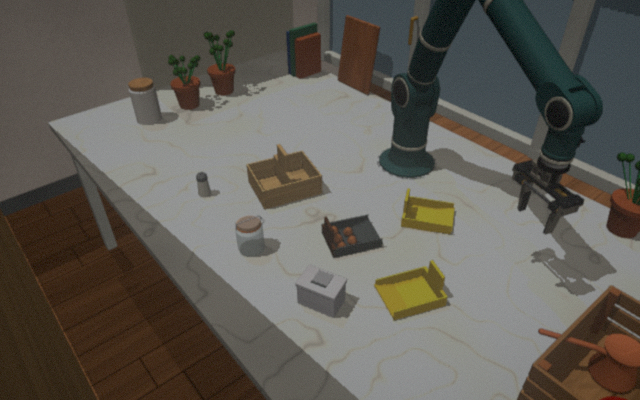

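```bash
cat > h.py <<'E'
import numpy as np,cv2
from bench import get_state, imaging
from scipy.spatial.transform import Rotation as R
def ray(m,px,z):
    px=np.atleast_2d(px).astype(float);E=m["extrinsics"]
    d=np.c_[(px[:,0]-m["cx"])/m["fx"],(px[:,1]-m["cy"])/m["fy"],np.ones(len(px))]@E[:3,:3].T
    o=E[:3,3];return o+d*((z-o[2])/d[:,2])[:,None]
def proj(m,P):
    E=m["extrinsics"];p=(np.atleast_2d(P)-E[:3,3])@E[:3,:3]
    return np.c_[m["fx"]*p[:,0]/p[:,2]+m["cx"],m["fy"]*p[:,1]/p[:,2]+m["cy"]]
def crop(im,x0,y0,w,h,k,fn,g=1.6):
    c=im[y0:y0+h,x0:x0+w,::-1];c=cv2.resize(c,None,fx=k,fy=k,interpolation=cv2.INTER_CUBIC)
    c=(255*(c/255.)**(1/g)).astype(np.uint8)
    for i in range(0,w,20): cv2.putText(c,str(x0+i),(i*k,10),0,.35,(0,255,0));cv2.line(c,(i*k,12),(i*k,18),(0,255,0))
    for i in range(20,h,20): cv2.putText(c,str(y0+i),(0,i*k+4),0,.35,(0,255,0));cv2.line(c,(24,i*k),(30,i*k),(0,255,0))
    cv2.imwrite(fn,c)
E
python3 - <<'E'
from h import *
t=imaging.capture("top");crop(t,240,160,210,110,3,"pics/topc.png")
crop(t,240,160,210,110,3,"pics/a.png")
s=imaging.capture("scene");crop(s,230,140,160,125,4,"pics/b.png")
a=cv2.imread("pics/a.png");b=cv2.imread("pics/b.png")
b=cv2.resize(b,(330*160//125,330))
print(a.shape,b.shape)
cv2.imwrite("pics/b.png",cv2.imread("pics/b.png"))
E
```

```text
(330, 630, 3) (330, 422, 3)
```

View pics/topc.png

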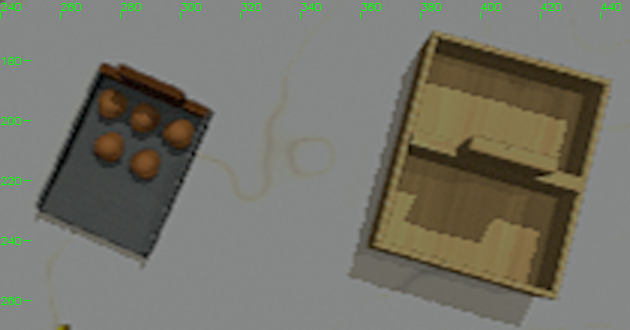

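View pics/b.png

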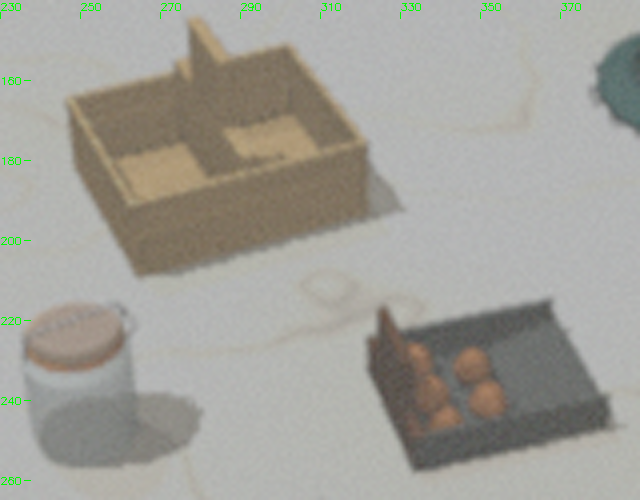

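```bash
python3 - <<'E'
from h import *
m=imaging.camera_model("top");s=imaging.camera_model("scene")
T=ray(m,[(384.5,171.5),(442.5,188),(424.5,258.5),(364.5,242)],80);print(T,T.mean(0))
u=(T[0]+T[1]-T[2]-T[3])/2;v=(T[0]+T[3]-T[1]-T[2])/2
print("trug x-dir",np.linalg.norm(u),np.degrees(np.arctan2(u[1],u[0])),"y",np.linalg.norm(v),np.degrees(np.arctan2(v[1],v[0])))
# scene trug corners z80
print(ray(s,[(247.5,165),(302,151.5),(320.5,176),(263,191.5)],80))
Q=ray(m,[(275,182),(310,197.5),(288,246.5),(253,231.5)],38);print(Q)
w=(Q[2]+Q[3]-Q[0]-Q[1])/2;print("tray x",np.linalg.norm(w),np.degrees(np.arctan2(w[1],w[0])),Q.mean(0))
w=(Q[1]-Q[0]+Q[2]-Q[3])/2;print("tray -+y",np.linalg.norm(w),np.degrees(np.arctan2(w[1],w[0])))
# board top z=89 scene: top-edge ends ; top cam board top ends
print("board",ray(m,[(280,181.5),(301.5,192)],89),ray(s,[(325,217),(333,233.5)],89))
W=ray(m,[(278,194.5),(288,199.5),(299.5,204.5),(276,209),(288,214.5)],22);print("walnuts",W)
print("jar",ray(m,[(340,122)],118),"tin",ray(m,[(239,130)],92),"shaker",ray(m,[(455,133)],89))
st=get_state();print(R.from_rotvec(st["ee_rot"]).as_matrix().round(3))
E
```

```text
[[ 585.54571307 -117.78002181   80.        ]
 [ 538.65268772 -286.10800317   80.        ]
 [ 334.66571421 -229.57928772   80.        ]
 [ 378.7645478   -58.98782491   80.        ]] [ 459.4071657 -173.1137844   80.       ]
trug x-dir 213.32450437179222 -15.681796506236635 y 175.46075631816876 74.97182251834457
[[ 543.34937727 -280.18046788   80.        ]
 [ 338.01149804 -223.79125924   80.        ]
 [ 386.3375015   -57.6113965    80.        ]
 [ 590.7078394  -113.31148687   80.        ]]
[[557.36252845 209.46315462  38.        ]
 [511.01326165 101.55135145  38.        ]
 [362.46038323 164.63923827  38.        ]
 [405.57415066 271.19988034  38.        ]]
tray x 162.62384056310535 157.43177623177473 [459.102581   186.71340617  38.        ]
tray -+y 116.19172115817892 -112.64251376556008
board [[550.24486985 187.97198976  89.        ]
 [520.12525827 124.55035339  89.        ]] [[524.33264103 130.04438033  89.        ]
 [555.37708556 203.79657871  89.        ]]
walnuts [[521.11662654 201.17443867  22.        ]
 [505.98015469 169.86246079  22.        ]
 [490.97151431 134.0691801   22.        ]
 [476.07418866 206.01699562  22.        ]
 [459.65808325 168.67039523  22.        ]]
jar [[721.81839013  15.67523774 118.        ]] tin [[703.11370011 313.87862035  92.        ]] shaker [[ 701.71755862 -324.30806356   89.        ]]
[[ 0.316 -0.    -0.949]
 [ 0.949 -0.001  0.316]
 [-0.001 -1.    -0.   ]]
```

```bash
python3 -m handwheel '0 0 0 -24 0 -32 100;0 0 0 -24 0 -32 100;0 0 0 -24 0 -32 100;0 0 0 -24 0 -32 100;0 0 0 -24 0 -32 100;0 0 0 -24 0 -32 100;0 0 0 -24 0 -32 100;0 0 0 -24 0 -32 100;0 0 0 -24 0 -32 100;0 0 0 -24 0 -32 100;0 0 0 -24 0 -32 100;0 0 0 -24 0 -32 100;0 0 0 -24 0 -32 100;0 0 0 -24 0 -32 100'; python3 -m handwheel '0 10.4 0 0 0 0 100;0 10.4 0 0 0 0 100;0 10.4 0 0 0 0 100;0 10.4 0 0 0 0 100;0 10.4 0 0 0 0 100;0 10.4 0 0 0 0 100;0 10.4 0 0 0 0 100;0 10.4 0 0 0 0 100;0 10.4 0 0 0 0 100;0 0 0 0 0 0 100;0 0 0 0 0 0 100'
python3 - <<'E'
from h import *
s=get_state();print(s["clock"],s["tcp_pos"],R.from_rotvec(s["ee_rot"]).as_matrix().round(3).tolist(),s["joint_positions"].round(2))
m=imaging.camera_model("wrist");im=imaging.capture("wrist");np.savez("w1.npz",im=im,**m)
crop(im,0,0,640,400,1,"pics/w1.png")
print(proj(m,s["tcp_pos"]))
E
```

```text
clock: 2.0
tcp_pos: [524.9, 155.1, 214.7]
ee_rot: [-1.344, -0.969, 0.969]
ft_force: [0.5, 0.0, 0.3]
gripper_width: 1.001
clock: 3.38
tcp_pos: [524.2, 156.3, 214.6]
ee_rot: [-1.55, 0.299, -0.299]
ft_force: [-0.4, 0.2, 0.3]
gripper_width: 1.002
3.375 [524.24501801 156.29168993 214.58887021] [[0.928, -0.0, 0.372], [-0.372, 0.0, 0.928], [-0.0, -1.0, 0.0]] [-0.77  0.31  0.52  1.88 -0.18  0.99 -0.56]
[[317.36102771 250.12873841]]
```

View pics/w1.png

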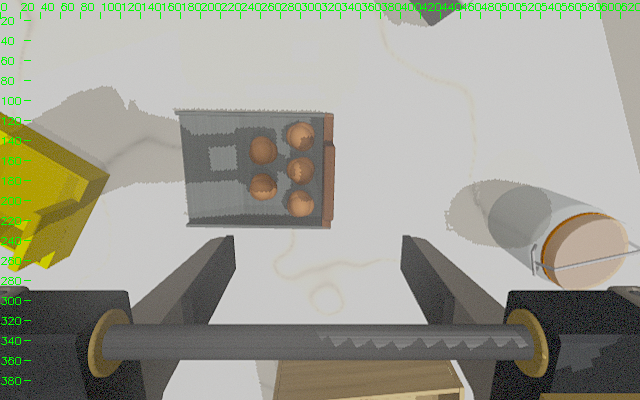

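```bash
python3 - <<'E'
from h import *
d=np.load("w1.npz");m={k:d[k] for k in("fx","fy","cx","cy","extrinsics")};im=d["im"]
crop(im,170,100,180,140,4,"pics/w1c.png")
E
```

```text
(no output)
```

View pics/w1c.png

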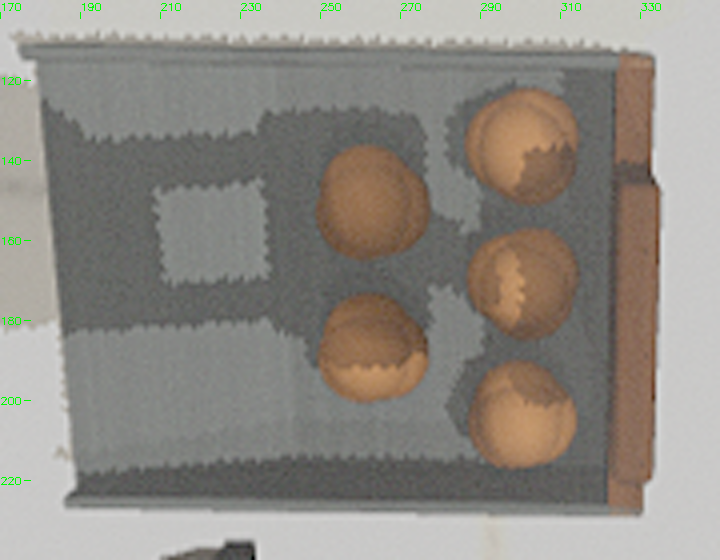

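```bash
python3 - <<'E'
from h import *
d=np.load("w1.npz");m={k:d[k] for k in("fx","fy","cx","cy","extrinsics")}
T=np.array([524.2,156.3]);tx=np.array([.928,-.372]);tz=np.array([.372,.928])
def sh(n,px,z):
    P=ray(m,px,z)[:,:2]
    v=P[-1]-P[0];print(n,P.round(1).tolist(),"len",np.linalg.norm(v).round(1),"ang",np.degrees(np.arctan2(v[1],v[0])).round(1),"tool x,z",np.c_[(P-T)@tx,(P-T)@tz].round(1).tolist())
sh("far wall",[(332.5,113.5),(176,111.5)],38)
sh("near wall",[(330,227.5),(187,225.5)],38)
sh("board outer top",[(334.3,145.5),(332.3,219)],89)
sh("rear low",[(333,114),(330,228)],38)
E
```

```text
far wall [[564.3, 215.9], [419.1, 276.3]] len 157.2 ang 157.4 tool x,z [[15.0, 70.3], [-142.1, 72.3]]
near wall [[517.8, 103.4], [372.2, 164.3]] len 157.8 ang 157.3 tool x,z [[13.7, -51.5], [-144.0, -49.1]]
board outer top [[554.3, 191.5], [528.0, 128.6]] len 68.2 ang -112.7 tool x,z [[14.8, 43.9], [13.8, -24.3]]
rear low [[564.6, 215.3], [517.6, 102.9]] len 121.9 ang -112.7 tool x,z [[15.6, 69.8], [13.7, -52.1]]
```

```bash
python3 -m handwheel '0 0.8 0 9.5 0 9.8 100;0 0 0 0 25 0 100;0 0 0 0 30 0 100;0 0 0 0 30 0 100;0 0 0 0 30 0 100;0 0 0 0 25 0 100;0 0 0 0 14 0 100;0 0 0 0 10 0 100;0 0 0 0 0 0 100;0 0 0 0 0 0 100;0 0 0 0 0 0 0;0 0 0 0 0 0 0;0 0 0 0 0 0 0;0 0 0 0 0 0 0;0 0 0 0 0 0 0;0 0 0 0 0 0 0' 55
python3 - <<'E'
from h import *
im=imaging.capture("wrist");crop(im,100,80,400,300,2,"pics/w2.png");print(get_state()["joint_positions"].round(2))
E
```

```text
clock: 5.42
tcp_pos: [536.8, 161.7, 50.6]
ee_rot: [-1.548, 0.313, -0.313]
ft_force: [0.6, -0.3, -1.2]
gripper_width: 0.367
[-0.68  0.57  0.42  1.96 -0.35  0.69 -0.44]
```

```bash
python3 -m handwheel '0 0 0 0 0 0 0;0 0 0 0 0 0 0;0 0 0 0 0 0 0;0 0 0 0 0 0 0;0 0 0 0 0 0 0;0 0 0 0 0 0 0' 55; python3 -m handwheel '0 0 0 0 -4 0 0;0 0 0 0 -8 0 0;0 0 0 0 -8 0 0;0 0 0 0 0 0 0'
python3 - <<'E'
from h import *
im=imaging.capture("wrist");crop(im,100,60,400,300,2,"pics/w2.png");print(get_state()["tcp_pos"], get_state()["moment"])
E
```

```text
clock: 6.22
tcp_pos: [536.9, 161.6, 50.6]
ee_rot: [-1.548, 0.313, -0.313]
ft_force: [0.8, 0.2, -0.0]
gripper_width: 0.1
clock: 6.72
tcp_pos: [537.4, 161.9, 71.5]
ee_rot: [-1.547, 0.312, -0.314]
ft_force: [0.3, -0.2, -3.8]
gripper_width: 0.109
[537.03178523 161.88266368  71.09343901] [-0.14093319 -0.09037117 -0.01899673]
```

View pics/w2.png

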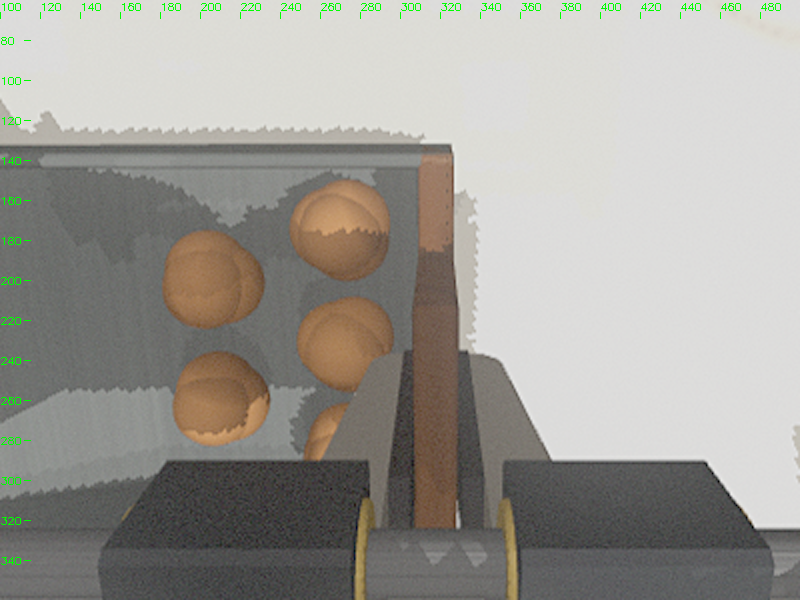

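```bash
python3 -m handwheel '0 -0.7 0 0 -10 0 0;0 -0.7 0 0 -22 0 0;0 -0.7 0 0 -24 0 0;0 -0.7 0 0 -24 0 0;0 -0.7 0 0 -24 0 0;0 -0.7 0 0 -24 0 0;0 -0.7 0 0 -24 0 0;0 -0.7 0 0 -24 0 0;0 -0.8 0 0 -24 0 0;0 -0.8 0 0 -20 0 0;0 0 0 0 0 0 0'; python3 -m handwheel '0 0 0 7 0 -10 0;0 0 0 14 0 -20.5 0;0 0 0 14 0 -20.5 0;0 0 0 15 0 -22 0;0 0 0 15 0 -22 0;0 0 0 15 0 -22 0;0 0 0 15 0 -22 0;0 0 0 15 0 -22 0;0 0 0 15 0 -22 0;0 0 0 15 0 -22 0;0 0 0 15 0 -22 0;0 0 0 15 0 -22 0;0 0 0 15 0 -22 0;0 0 0 14 0 -20.5 0;0 0 0 14 0 -20.5 0;0 0 0 10 0 -14 0;0 0 0 5 0 -8 0;0 0 0 0 0 0 0;0 0 0 0 0 0 0'
python3 - <<'E'
from h import *
s=get_state();a=R.from_rotvec(s["ee_rot"]).as_matrix();print(a.round(3).tolist(),s["joint_positions"].round(2))
crop(imaging.capture("top"),330,110,200,150,4,"pics/t3.png")
E
```

```text
clock: 8.15
tcp_pos: [537.5, 161.6, 292.2]
ee_rot: [-1.558, 0.212, -0.217]
ft_force: [0.6, 0.1, -4.6]
gripper_width: 0.106
clock: 10.52
tcp_pos: [666.4, -220.2, 290.5]
ee_rot: [-1.559, 0.214, -0.213]
ft_force: [1.4, 0.3, -3.1]
gripper_width: 0.109
[[0.963, -0.0, 0.268], [-0.268, 0.001, 0.963], [-0.0, -1.0, 0.001]] [-0.13  0.55  0.62  1.41 -0.32  1.29  0.24]
```

View pics/t3.png

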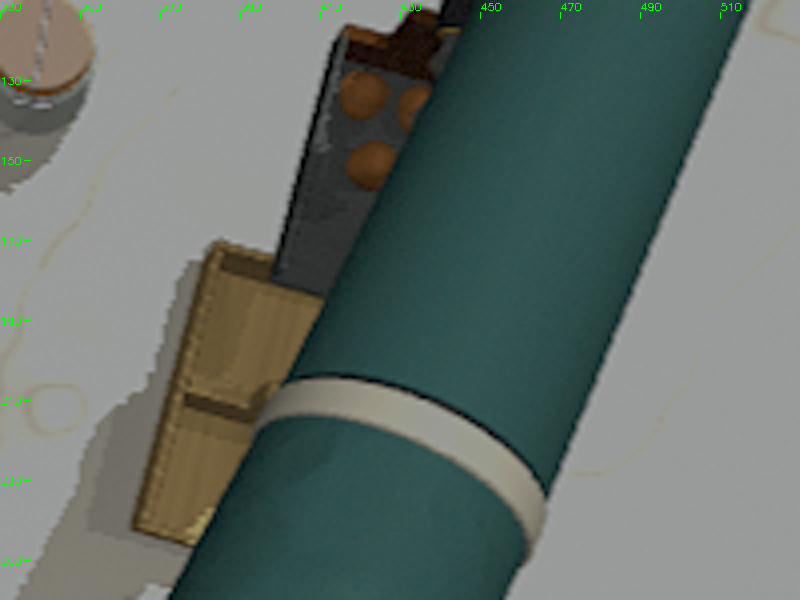

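```bash
python3 -m handwheel '0 0 -2 0 0 0 0;0 0 -3 0 0 0 0;0 0 -3 0 0 0 0;0 0 -3 0 0 0 0;0 0 -3 0 0 0 0;0 0 -3 0 0 0 0;0 0 -3 0 0 0 0;0 0 0 -3 8 0 0;0 0 0 -4.7 13 0 0;0 0 0 -4.7 13 0 0;0 0 0 -4.7 13 0 0;0 0 0 -4.7 13 0 0;0 0 0 -4.7 13 0 0;0 0 0 -4.7 13 0 0;0 0 0 -3 8 0 0;0 0 0 -3 8 0 0;0 0 0 0 0 0 0;0 0 0 0 0 0 0'
cat > lip.py <<'E'
from h import *
s=get_state();a=R.from_rotvec(s["ee_rot"]).as_matrix()
L=s["tcp_pos"]+a@[-158,30,0];t=np.radians(-15.4);d=L[:2]-[462,-171]
print("lip",L.round(1),"in trug",(d@[np.cos(t),np.sin(t)]).round(1),(d@[-np.sin(t),np.cos(t)]).round(1),"tilt",np.degrees(np.arcsin(a[2,0])).round(1),s["joint_positions"].round(2),s["clock"])
E
python3 lip.py; python3 -c "
from h import *
crop(imaging.capture('scene'),200,100,200,140,4,'pics/s4.png')"
```

```text
clock: 12.82
tcp_pos: [666.6, -221.6, 182.5]
ee_rot: [-1.591, -0.061, -0.488]
ft_force: [-0.3, 0.2, -2.5]
gripper_width: 0.106
lip [ 533.6 -184.3  100.2] in trug 72.5 6.2 tilt 20.1 [-0.14  0.46  0.54  1.83 -0.44  0.6   0.37] 12.825
```

View pics/s4.png

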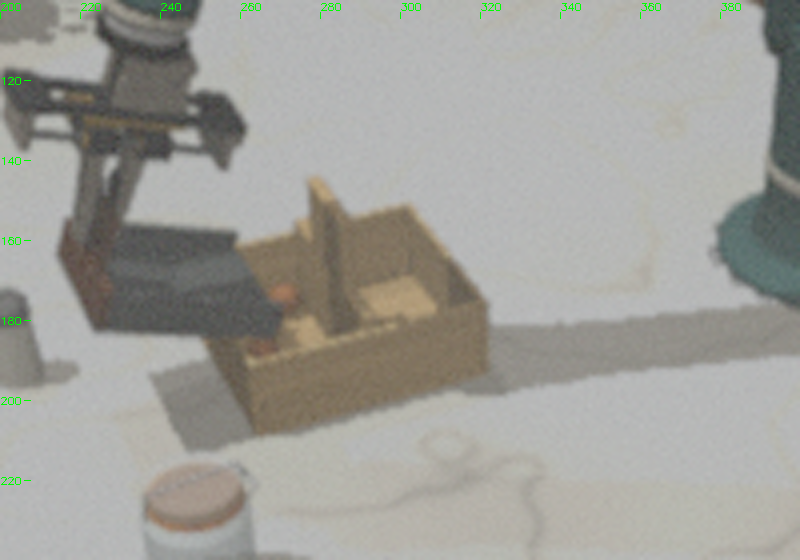

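```bash
python3 -m handwheel '0 0 -3.2 -1.4 -8.9 0 0;0 0 -3.2 -1.4 -8.9 0 0;0 0 -3.2 -1.4 -8.9 0 0;0 0 -3.2 -1.4 -8.9 0 0;0 0 0 0 0 0 0'; python3 lip.py
```

```text
clock: 13.5
tcp_pos: [646.1, -215.9, 212.4]
ee_rot: [-1.59, -0.239, -0.661]
ft_force: [0.1, 0.7, -3.9]
gripper_width: 0.108
lip [ 533.9 -184.3  101.6] in trug 72.9 6.3 tilt 32.8 [-0.12  0.3   0.46  2.03 -0.51  0.3   0.47] 13.5
```

```bash
python3 -m handwheel '0 0 -2.5 -1.1 -7 0 0;0 0 0 0 0 0 0;0 0 0 0 0 0 0;0 0 0 0 0 0 0;0 0 0 0 0 0 0;0 0 0 0 0 0 0'; python3 lip.py; python3 -c "
from h import *
crop(imaging.capture('wrist'),0,0,640,400,1,'pics/w5.png')"
```

```text
clock: 14.25
tcp_pos: [642.5, -214.7, 217.1]
ee_rot: [-1.59, -0.275, -0.694]
ft_force: [-0.2, -0.2, -3.8]
gripper_width: 0.106
lip [ 535.  -184.6  101.4] in trug 74.0 6.2 tilt 35.3 [-0.09  0.28  0.42  2.07 -0.55  0.23  0.51] 14.25
```

View pics/w5.png

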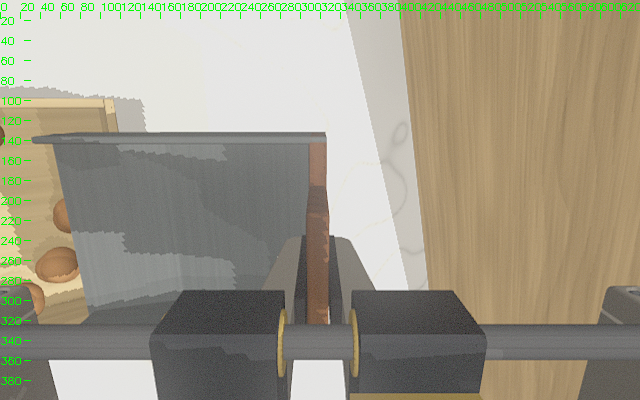

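```bash
python3 -m handwheel '0 0 0 5 -7 0 0;0 0 0 7 -10 0 0;0 0 3.5 5 -8 0 0;0 0 3.5 5 -8 0 0;0 0 3.5 4 -8 0 0;0 0 3.5 4 -9 0 0;0 0 3.5 3 -9 0 0;0 0 3.5 3 -9 0 0;0 0 3.5 2 -9 0 0;0 0 3.5 1 -9 0 0;0 0 3.5 1 -9 0 0;0 0 3.5 0 -6 0 0;0 0 0 0 0 0 0;0 0 0 0 0 0 0'; python3 lip.py; python3 - <<'E'
from h import *
im=imaging.capture("wrist");cv2.imwrite("pics/w6.png",im[:,:,::-1])
s=get_state();m=imaging.camera_model("wrist");f=[get_state()["ft_force"][2]]
print(s["tcp_pos"],R.from_rotvec(s["ee_rot"]).as_matrix().round(3).tolist(),s["ft_force"])
for n in("top","scene","wrist"):
    i=imaging.capture(n);h=cv2.cvtColor(i,cv2.COLOR_RGB2HSV)
    k=cv2.inRange(h,(4,110,60),(16,255,255))
    c,_=cv2.findContours(k,0,2);print(n,[(tuple(int(v) for v in cv2.boundingRect(q))) for q in c if cv2.contourArea(q)>12])
E
```

```text
clock: 16.05
tcp_pos: [639.5, -214.1, 327.9]
ee_rot: [-1.561, 0.21, -0.22]
ft_force: [-0.2, 0.5, -3.8]
gripper_width: 0.104
lip [ 487.6 -171.5  296.9] in trug 24.8 6.3 tilt 0.4 [-0.18  0.47  0.67  1.44 -0.3   1.32  0.23] 16.05
[ 639.34484007 -213.97096355  327.88587093] [[0.963, 0.006, 0.27], [-0.27, -0.002, 0.963], [0.006, -1.0, -0.0]] [-0.30369548 -0.7079757  -3.81785308]
top [(12, 222, 5, 22), (2, 167, 6, 30), (0, 156, 10, 15)]
scene [(521, 389, 13, 11), (141, 373, 59, 27), (183, 359, 12, 9), (193, 350, 17, 10), (142, 345, 41, 40), (209, 342, 12, 8), (167, 338, 10, 11), (195, 331, 18, 12), (177, 323, 30, 21), (616, 309, 24, 25), (527, 287, 113, 113), (23, 246, 140, 154), (13, 236, 10, 14), (116, 232, 51, 53), (615, 222, 25, 15), (4, 216, 11, 19), (108, 210, 9, 9), (63, 187, 20, 12), (261, 170, 13, 19), (430, 113, 210, 109), (129, 78, 23, 13), (171, 77, 26, 32), (191, 76, 8, 5), (207, 68, 6, 9), (295, 32, 26, 46), (339, 16, 39, 78)]
wrist [(585, 296, 13, 12), (565, 274, 21, 18), (588, 270, 22, 28), (576, 262, 15, 12), (579, 256, 9, 10), (617, 249, 23, 37), (560, 243, 11, 20), (586, 239, 13, 12), (573, 235, 9, 22), (562, 218, 6, 11), (307, 213, 22, 111), (588, 205, 18, 11), (617, 194, 19, 23), (554, 184, 19, 24), (577, 178, 14, 26), (567, 153, 18, 19), (588, 144, 24, 33), (552, 140, 12, 20), (309, 140, 18, 37), (600, 132, 14, 14), (561, 122, 11, 14), (608, 120, 13, 14), (569, 113, 7, 10), (623, 108, 12, 21), (194, 108, 24, 23), (566, 106, 28, 50), (610, 101, 14, 9), (591, 82, 10, 12), (563, 82, 11, 13), (607, 78, 23, 24), (551, 75, 14, 10), (593, 68, 22, 22), (568, 66, 10, 9), (578, 65, 9, 13), (599, 61, 7, 11), (615, 49, 25, 18), (542, 43, 16, 18), (571, 32, 31, 32), (612, 29, 14, 17), (575, 9, 20, 25), (554, 8, 19, 37)]
```

```bash
python3 -m handwheel '0 0.5 0.3 -10 0 17 0;0 0.5 0 -17 0 28 0;0 0.6 0 -17 0 28.5 0;0 0.6 0 -17 0 28.5 0;0 0.6 0 -17 0 28.5 0;0 0.6 0 -17 0 28.5 0;0 0.6 0 -17 0 28.5 0;0 0.6 0 -17 0 28.5 0;0 0.6 0 -17 0 28.5 0;0 0.6 0 -17 0 28.5 0;0 0.6 0 -17 0 28.5 0;0 0.6 0 -15 0 26 0;0 0 0 -5 0 8.4 0;0 0 0 0 0 0 0;0 0 0 0 0 0 0'; python3 - <<'E'
from h import *
s=get_state();a=R.from_rotvec(s["ee_rot"]).as_matrix();print(a.round(4).tolist(),(a.T@(np.array([536.8,161.7,50.6])-s["tcp_pos"])).round(1),np.degrees(np.arctan2(a[1,0],a[0,0])))
t=imaging.capture("top");s2=imaging.capture("scene");crop(t,355,160,100,110,5,"pics/t7.png");cv2.imwrite("pics/s7.png",s2[:,:,::-1])
E
```

```text
clock: 18.12
tcp_pos: [560.0, 166.5, 328.1]
ee_rot: [-1.549, 0.311, -0.312]
ft_force: [-0.4, 1.2, -4.2]
gripper_width: 0.107
[[0.9221, 0.0005, 0.3871], [-0.3871, -0.0006, 0.9221], [0.0007, -1.0, -0.0003]] [-19.8 277.4 -13.3] -22.772098926684187
```

View pics/t7.png

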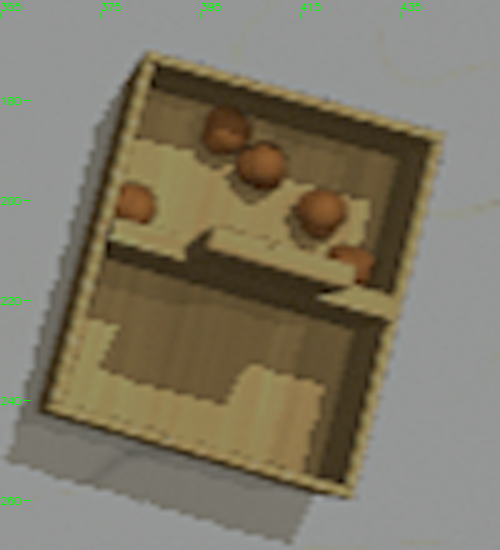

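```bash
python3 -m handwheel '0 0 0 -10 12 -7 0;0 0 0 -10 22 -6 0;0 0 0 0 26 0 0;0 0 0 0 26 0 0;0 0 0 0 26 0 0;0 0 0 0 26 0 0;0 0 0 0 26 0 0;0 0 0 0 26 0 0;0 0 0 0 26 0 0;0 0 0 0 24 0 0;0 0 0 0 14 0 0;0 0 0 0 8 0 0;0 0 0 0 4 0 0;0 0 0 0 0 0 0'; python3 -m handwheel '0 0 0 0 3 0 0;0 0 0 0 3 0 0;0 0 0 0 2 0 0;0 0 0 0 1 0 0;0 0 0 0 0 0 0;0 0 0 0 0 0 0'
```

```text
clock: 19.98
tcp_pos: [536.5, 164.2, 62.2]
ee_rot: [-1.548, 0.31, -0.31]
ft_force: [-0.4, -0.1, -2.3]
gripper_width: 0.103
clock: 20.72
tcp_pos: [536.3, 164.1, 52.9]
ee_rot: [-1.548, 0.31, -0.31]
ft_force: [-1.3, -0.2, -3.4]
gripper_width: 0.105
```

```bash
python3 -m handwheel '0 0 0 0 1 0 0;0 0 0 0 0.7 0 0;0 0 0 0 0 0 0;0 0 0 0 0 0 0'; python3 -m handwheel '0 0 0 0 0.7 0 0;0 0 0 0 0 0 0;0 0 0 0 0 0 0'
```

```text
clock: 21.22
tcp_pos: [536.2, 164.1, 51.2]
ee_rot: [-1.548, 0.31, -0.31]
ft_force: [0.8, -0.3, -3.0]
gripper_width: 0.104
clock: 21.6
tcp_pos: [536.3, 164.1, 50.6]
ee_rot: [-1.548, 0.31, -0.31]
ft_force: [0.6, 0.4, -1.2]
gripper_width: 0.106
```

```bash
python3 -m handwheel '0 0 0 0 0.4 0 0;0 0 0 0 0 0 0;0 0 0 0 0 0 60;0 0 0 0 0 0 60;0 0 0 0 0 0 60;0 0 0 0 0 0 60;0 0 0 0 0 0 60;0 0 0 0 0 0 60;0 0 0 0 -10 0 60;0 0 0 0 -20 0 60;0 0 0 0 -25 0 60;0 0 0 0 -30 0 60;0 0 0 0 -30 0 60;0 0 0 0 -30 0 80;0 0 0 0 -25 0 100;0 0 0 0 -20 0 100;0 0 0 0 0 0 100'
python3 - <<'E'
from h import *
s=get_state();a=R.from_rotvec(s["ee_rot"]).as_matrix()
g=np.array([462,-171,220.]);print(s["clock"],s["tcp_pos"],(a.T@(g-s["tcp_pos"])).round(1),np.degrees(np.arctan2(a[1,0],a[0,0])),s["joint_positions"].round(2))
m=imaging.camera_model("wrist");im=imaging.capture("wrist");np.savez("w8.npz",im=im,**m);crop(im,0,0,640,400,1,"pics/w8.png")
E
```

```text
clock: 23.72
tcp_pos: [537.3, 164.3, 242.7]
ee_rot: [-1.545, 0.307, -0.313]
ft_force: [-0.4, -0.8, -0.2]
gripper_width: 0.996
23.725 [537.26533716 164.25458038 242.74176141] [  59.6   21.6 -338.5] -22.65545054326916 [-0.82  0.31  0.57  1.83 -0.19  1.06 -0.57]
```

View pics/w8.png

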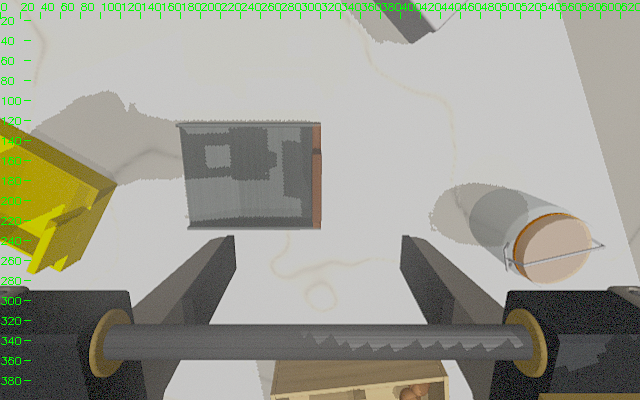

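```bash
python3 - <<'E'
from h import *
d=np.load("w8.npz");m={k:d[k] for k in("fx","fy","cx","cy","extrinsics")};im=d["im"]
h=cv2.cvtColor(im,cv2.COLOR_RGB2HSV);k=cv2.inRange(h,(12,60,60),(28,255,255));k[:355]=0;k[:,:250]=0;k[:,470:]=0
n,l,st,_=cv2.connectedComponentsWithStats(k);i=1+np.argmax(st[1:,4]);k=(l==i)
for c in range(264,460,12):
    r=np.where(k[:,c])[0];print(c,r.min() if len(r) else None,end=' ')
print();
for r in range(362,400,5):
    c=np.where(k[r])[0];print(r,c.min(),c.max(),end=' ')
P=ray(m,[(275.5,361),(448.5,376.5)],80);v=P[1]-P[0];print(P,np.linalg.norm(v),np.degrees(np.arctan2(v[1],v[0])))
u=v[:2]/np.linalg.norm(v[:2]);n=np.array([u[1],-u[0]]);print("centre",P.mean(0)[:2]+90*n)
E
```

```text
264 None 276 360 288 360 300 360 312 360 324 360 336 360 348 360 360 360 372 360 384 360 396 360 408 360 420 360 432 360 444 368 456 None 
362 275 441 367 275 443 372 274 445 377 273 448 382 272 448 387 271 448 392 271 448 397 270 448 [[ 408.42170523  -14.96178502   80.        ]
 [ 592.91541488 -116.90864377   80.        ]] 210.78683761172653 -28.924001249779437
centre [ 457.14014343 -144.70879465]
```

```bash
python3 -m handwheel '0 0 0 3 0 -20 100;0 0 0 5 0 -30 100;0 0 0 5 0 -30 100;0 0 0 5 0 -30 100;0 0 0 5 0 -30 100;0 0 0 5 0 -30 100;0 0 0 5 0 -30 100;0 0 0 5 0 -30 100;0 0 0 5 0 -30 100;0 0 0 5 0 -30 100;0 0 0 5 0 -30 100;0 0 0 5 0 -30 100;0 0 0 5 0 -30 100;0 0 0 5 0 -18 100;0 -3.6 0 0 0 0 100;0 -3.6 0 0 0 0 100;0 0 0 0 0 0 100;0 0 0 0 0 0 100'
python3 - <<'E'
from h import *
s=get_state();a=R.from_rotvec(s["ee_rot"]).as_matrix();print(s["clock"],s["tcp_pos"],np.degrees(np.arctan2(a[1,0],a[0,0])),s["joint_positions"].round(2))
m=imaging.camera_model("wrist");im=imaging.capture("wrist");np.savez("w9.npz",im=im,**m);crop(im,0,0,640,400,1,"pics/w9.png")
h=cv2.cvtColor(im,cv2.COLOR_RGB2HSV);k=cv2.inRange(h,(10,50,40),(30,255,255));k[290:]=0
n,l,st,_=cv2.connectedComponentsWithStats(k);i=1+np.argmax(st[1:,4]);k=(l==i).astype(np.uint8)
print(st[i])
for r in range(10,290,20):
    c=np.where(k[r])[0];print(r,(c.min(),c.max()) if len(c) else None,end=' ')
print()
for c in range(180,460,20):
    r=np.where(k[:,c])[0];print(c,(r.min(),r.max()) if len(r) else None,end=' ')
q=max(cv2.findContours(k,0,2)[0],key=cv2.contourArea);print(cv2.approxPolyDP(q,6,True)[:,0].tolist())
E
```

```text
clock: 26.02
tcp_pos: [444.9, -229.7, 239.7]
ee_rot: [-1.56, 0.214, -0.212]
ft_force: [-0.3, 0.2, -1.5]
gripper_width: 1.002
26.025 [ 444.93823723 -229.73294537  239.70696091] -15.546945615173914 [-0.27  0.21  0.78  1.97 -0.18  1.02  0.33]
[  198    22   246   193 43856]
10 None 30 (np.int64(198), np.int64(442)) 50 (np.int64(200), np.int64(440)) 70 (np.int64(202), np.int64(439)) 90 (np.int64(204), np.int64(437)) 110 (np.int64(205), np.int64(435)) 130 (np.int64(207), np.int64(433)) 150 (np.int64(209), np.int64(431)) 170 (np.int64(211), np.int64(430)) 190 (np.int64(213), np.int64(428)) 210 (np.int64(215), np.int64(426)) 230 None 250 None 270 None 
180 None 200 (np.int64(23), np.int64(55)) 220 (np.int64(23), np.int64(213)) 240 (np.int64(23), np.int64(214)) 260 (np.int64(23), np.int64(214)) 280 (np.int64(23), np.int64(214)) 300 (np.int64(23), np.int64(214)) 320 (np.int64(23), np.int64(214)) 340 (np.int64(23), np.int64(213)) 360 (np.int64(23), np.int64(213)) 380 (np.int64(23), np.int64(214)) 400 (np.int64(23), np.int64(213)) 420 (np.int64(23), np.int64(213)) 440 (np.int64(22), np.int64(59)) [[443, 23], [198, 23], [215, 214], [426, 213]]
```

```bash
python3 - <<'E'
from h import *
d=np.load("w9.npz");m={k:d[k] for k in("fx","fy","cx","cy","extrinsics")};im=d["im"]
P=ray(m,[(443.5,22.5),(198,22.5),(214.5,214.5),(426.5,214)],80)
print(P.round(1).tolist(),[np.linalg.norm(P[i]-P[i-1]).round(1) for i in range(4)],P.mean(0))
for i,j in((1,0),(2,3),(2,1),(3,0)): v=P[j]-P[i];print(np.degrees(np.arctan2(v[1],v[0])).round(2))
T=np.array([444.94,-229.73]);t=np.radians(-15.55);e=P.mean(0)[:2]-T
print("tool x,z to centre",e@[np.cos(t),np.sin(t)],e@[-np.sin(t),np.cos(t)])
h=cv2.cvtColor(im,cv2.COLOR_RGB2HSV);k=cv2.inRange(h,(3,130,60),(13,255,255));k=cv2.morphologyEx(k,cv2.MORPH_OPEN,np.ones((3,3)))
print([(cv2.boundingRect(q)) for q in cv2.findContours(k,0,2)[0] if cv2.contourArea(q)>40])
E
```

```text
[[592.9, -116.2, 80.0], [381.8, -57.4, 80.0], [333.1, -230.8, 80.0], [545.5, -289.2, 80.0]] [np.float64(179.4), np.float64(219.2), np.float64(180.1), np.float64(220.3)] [ 463.34887321 -173.40311361   80.        ]
-15.57
-15.39
74.32
74.68
tool x,z to centre 2.634984292146324 59.20018244106688
[]
```

```bash
python3 -m handwheel '0 0 0 1 0 10 100;0 0 0 1.6 0 20 100;0 0 0 0 0 20 100;0 0 0 0 0 9.2 100;0 0 0 0 0 0 100;0 0 0 0 12 0 80;0 0 0 0 22 0 70;0 0 0 0 25 0 60;0 0 0 0 25 0 60;0 0 0 0 18 0 60;0 0 0 0 8 0 60;0 0 0 0 5 0 60;0 0 0 0 0 0 60;0 0 0 0 0 0 60' 55; python3 -m handwheel '0 0 0 0 0 0 0;0 0 0 0 0 0 0;0 0 0 0 0 0 0;0 0 0 0 0 0 0;0 0 0 0 0 0 0;0 0 0 0 0 0 0;0 0 0 0 0 0 0;0 0 0 0 0 0 0;0 0 0 0 0 0 0;0 0 0 0 0 0 0;0 0 0 0 0 0 0'
```

```text
clock: 27.82
tcp_pos: [464.5, -173.1, 125.6]
ee_rot: [-1.56, 0.211, -0.212]
ft_force: [0.3, -0.4, -0.4]
gripper_width: 0.601
clock: 29.2
tcp_pos: [463.8, -172.9, 125.0]
ee_rot: [-1.56, 0.212, -0.211]
ft_force: [-3.3, 0.9, 3.1]
gripper_width: 0.149
```

```bash
python3 -m handwheel '0 0 0 0 -3 0 0;0 0 0 0 -6 0 0;0 0 0 0 -8 0 0;0 0 0 0 -8 0 0;0 0 0 0 0 0 0'; python3 -m handwheel '0 0 0 0 -5 0 0;0 0 0 0 -10 0 0;0 0 0 0 -14 0 0;0 0 0 0 -14 0 0;0 0 0 0 -14 0 0;0 0 0 0 -14 0 0;0 0 0 0 -14 0 0;0 0 0 0 -12 0 0;0 0 0 0 -8 0 0;0 0 0 0 -4 0 0;0 0 0 0 0 0 0;0 0 0 0 0 0 0;0 0 0 0 0 0 0;0 0 0 0 0 0 0;0 0 0 0 0 0 0;0 0 0 0 0 0 0'
cat > chk.py <<'E'
from h import *
s=get_state();a=R.from_rotvec(s["ee_rot"]).as_matrix();print(s["clock"],s["tcp_pos"],a.round(3).tolist(),s["ft_force"],s["gripper_width"],abs(s["joint_velocities"]).max())
for n,b in(("wrist",None),("top",(350,150,100,120)),("scene",(220,90,130,120))):
    im=imaging.capture(n);cv2.imwrite(f"pics/f_{n}.png",im[:,:,::-1]);h=cv2.cvtColor(im,cv2.COLOR_RGB2HSV)
    k=cv2.inRange(h,(3,125,50),(14,255,255))
    print(n,[cv2.boundingRect(q) for q in cv2.findContours(k,0,2)[0] if cv2.contourArea(q)>25 and (b is None or (b[0]<q[0,0,0]<b[0]+b[2] and b[1]<q[0,0,1]<b[1]+b[3]))])
    w=cv2.inRange(h,(10,50,35),(30,255,255))
    if n=="scene": w[:,:200]=0;w[:,340:]=0;w[:90]=0;w[215:]=0
    if n=="top": w[:,:340]=0;w[:150]=0;w[280:]=0;w[:,480:]=0
    q=max(cv2.findContours(w,0,2)[0],key=cv2.contourArea);print("wood",cv2.boundingRect(q),cv2.approxPolyDP(q,5,True)[:,0].tolist())
E
python3 chk.py
```

```text
clock: 29.82
tcp_pos: [464.6, -173.2, 150.9]
ee_rot: [-1.56, 0.21, -0.213]
ft_force: [0.4, 0.5, -5.0]
gripper_width: 0.15
clock: 31.82
tcp_pos: [464.0, -173.0, 259.0]
ee_rot: [-1.56, 0.212, -0.212]
ft_force: [-0.5, -1.3, -5.1]
gripper_width: 0.154
31.825 [ 463.99542025 -173.0177826   259.01685135] [[0.964, -0.0, 0.266], [-0.266, 0.0, 0.964], [-0.0, -1.0, 0.0]] [-0.46822128 -1.34849454 -5.14935179] 0.15417401656949967 0.001961870829217021
wrist [(363, 231, 34, 34), (386, 185, 37, 36), (405, 156, 39, 36), (332, 99, 39, 39)]
wood (138, 85, 360, 293) [[138, 86], [168, 299], [178, 289], [193, 290], [192, 296], [200, 290], [197, 298], [201, 293], [200, 300], [215, 300], [214, 306], [206, 304], [213, 313], [215, 305], [220, 311], [217, 306], [225, 304], [218, 319], [230, 305], [251, 318], [247, 307], [256, 306], [256, 317], [265, 306], [257, 303], [268, 303], [268, 311], [272, 306], [269, 376], [278, 363], [275, 326], [280, 317], [288, 324], [291, 309], [297, 317], [288, 301], [297, 306], [302, 289], [302, 324], [334, 324], [335, 283], [336, 302], [343, 300], [352, 311], [346, 322], [354, 322], [349, 314], [358, 309], [363, 377], [368, 342], [356, 299], [368, 298], [368, 307], [372, 302], [360, 290], [371, 290], [379, 304], [380, 289], [385, 298], [384, 290], [450, 289], [467, 299], [496, 85]]
top [(386, 190, 8, 9), (413, 181, 9, 8)]
wood (370, 159, 60, 98) [[393, 159], [370, 240], [427, 256], [428, 246], [407, 237], [415, 216], [382, 203], [402, 206], [407, 199], [415, 205], [421, 197], [412, 187], [420, 188], [425, 178], [393, 169], [395, 161], [428, 169]]
scene [(259, 140, 12, 16)]
wood (243, 112, 79, 65) [[301, 119], [286, 122], [278, 112], [278, 127], [272, 122], [243, 132], [260, 176], [320, 161], [320, 141]]
```

```bash
python3 - <<'E'
from h import *
m=imaging.camera_model("wrist");s=get_state();a=R.from_rotvec(s["ee_rot"]).as_matrix()
C=[np.array(s["tcp_pos"])+a@np.array([x,45,z]) for x,z in((-110,90),(110,90),(-110,-90),(110,-90))]
print("level, expected corners",proj(m,C).round(1).tolist(), "seen (138,86),(496.5,85),(168,299),(467,299)")
E
python3 -m handwheel '0 0 0 0 0 0 0;0 0 0 0 0 0 0;0 0 0 0 0 0 0;0 0 0 0 0 0 0'; python3 chk.py | grep -v wood
```

```text
level, expected corners [[137.4, 83.8], [497.7, 83.8], [172.3, 335.4], [462.9, 335.5]] seen (138,86),(496.5,85),(168,299),(467,299)
clock: 32.48
tcp_pos: [464.0, -173.1, 259.1]
ee_rot: [-1.56, 0.212, -0.212]
ft_force: [-0.3, 0.7, -4.5]
gripper_width: 0.151
32.475 [ 464.01070319 -173.06087281  259.07102885] [[0.964, 0.0, 0.266], [-0.266, 0.0, 0.964], [0.0, -1.0, 0.0]] [-0.27608039  0.69267513 -4.51334847] 0.1509814108309454 0.0018121049348370126
wrist [(363, 231, 34, 34), (386, 156, 58, 65), (332, 98, 39, 40)]
top [(386, 190, 8, 9), (414, 181, 8, 8)]
scene [(259, 140, 12, 16)]
```

```bash
python3 -c "
from bench import manip
print(manip.close_job())"
```

```text
the job is handed in; nothing more can be done
None
```

The job is handed in at 32.5 s. I tipped the five walnuts into the trug's far compartment, set the empty tray back flat about where it was and let go. I then lifted the trug by its handle and finished holding it.

**Height and steadiness:** the trug's underside is about 134 mm above the sill, worked out from the gripper height. The arm is still, and the grip opening matches the 14 mm handle. The measured load was 4.5 to 5.1 N, against about 5.6 N expected from the quoted masses.

**Level:** the trug's two visible top corners were within about 2 px of where a level trug would put them. The two near corners were hidden by the gripper.

**Walnuts:** a picture after the pour showed all five in the trug. After the lift the wrist camera picked out four. In the last picture two of those merged into one patch. I took the fifth to be hidden behind the gripper and did not see it directly.

**Two departures from plan:** the walnuts began rolling out at about 20 degrees of tilt, earlier than I intended, but they landed in the trug. I stopped at 35 degrees rather than 45 because a wrist joint was close to its limit. The tray was seen empty after it was set down.

**Jar, shaker and tin:** the arm kept clear of all three by plan, and I saw no sign of contact. I did not check their positions again at the end.

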